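# Sort the bamboo paddles by length into the keep-box and lock it

## Task

Slide the wooden box's lid open and sort every bamboo paddle on the shelf by length into the box: short, medium and long ones each lying flat and lengthwise in the row whose clear length matches (blade either way round, side by side, not stacked or resting on a rib). When all are in, slide the lid fully shut, and then press the brass spring catch beside it right down to its stop and let it go. Leave the salt cellar, jarrito, molcajete and spoon rest where they stand.

Things in the scene. Friction and masses are not known exactly. Their poses are not given: they have to be found in the camera images.
- short_a_center (a point): Centre, half-way up, of a short bamboo stirring paddle, 80 mm long overall; x along its length, z up. All paddles look alike but for length: 20 mm high, handle 16 mm wide, with a round blade 26 mm across at the +x end (its outline starts 26 mm from that end). Loose, 20 to 60 g, lying flat on the shelf left of the box at the start. May be absent.
- short_b_center (a point): Centre, half-way up, of a short bamboo stirring paddle, 80 mm long overall; x along its length, z up. All paddles look alike but for length: 20 mm high, handle 16 mm wide, with a round blade 26 mm across at the +x end (its outline starts 26 mm from that end). Loose, 20 to 60 g, lying flat on the shelf left of the box at the start. May be absent.
- medium_a_center (a point): Centre, half-way up, of a medium bamboo stirring paddle, 110 mm long overall; x along its length, z up. All paddles look alike but for length: 20 mm high, handle 16 mm wide, with a round blade 26 mm across at the +x end (its outline starts 26 mm from that end). Loose, 20 to 60 g, lying flat on the shelf left of the box at the start. May be absent.
- medium_b_center (a point): Centre, half-way up, of a medium bamboo stirring paddle, 110 mm long overall; x along its length, z up. All paddles look alike but for length: 20 mm high, handle 16 mm wide, with a round blade 26 mm across at the +x end (its outline starts 26 mm from that end). Loose, 20 to 60 g, lying flat on the shelf left of the box at the start. May be absent.
- long_a_center (a point): Centre, half-way up, of a long bamboo stirring paddle, 140 mm long overall; x along its length, z up. All paddles look alike but for length: 20 mm high, handle 16 mm wide, with a round blade 26 mm across at the +x end (its outline starts 26 mm from that end). Loose, 20 to 60 g, lying flat on the shelf left of the box at the start. May be absent.
- long_b_center (a point): Centre, half-way up, of a long bamboo stirring paddle, 140 mm long overall; x along its length, z up. All paddles look alike but for length: 20 mm high, handle 16 mm wide, with a round blade 26 mm across at the +x end (its outline starts 26 mm from that end). Loose, 20 to 60 g, lying flat on the shelf left of the box at the start. May be absent.
- lane_short (a point): The box's row for the short paddles: the middle of its clear floor, x along the row (away from the robot), y across, z up. Clear floor 100 mm long, 78 mm wide (room for two paddles side by side), 10 mm above the shelf top. A rib stands 6 mm above the floor along each side; a block 10 mm high fills the rest of the 188 mm row at its +x end.
- lane_medium (a point): The box's row for the medium paddles: the middle of its clear floor, x along the row (away from the robot), y across, z up. Clear floor 130 mm long, 78 mm wide (room for two paddles side by side), 10 mm above the shelf top. A rib stands 6 mm above the floor along each side; a block 10 mm high fills the rest of the 188 mm row at its +x end.
- lane_long (a point): The box's row for the long paddles: the middle of its clear floor, x along the row (away from the robot), y across, z up. Clear floor 160 mm long, 78 mm wide (room for two paddles side by side), 10 mm above the shelf top. A rib stands 6 mm above the floor along each side; a block 10 mm high fills the rest of the 188 mm row at its +x end.
- box: Dark wooden box with a well, a rear deck and a sliding lid; fixed. Origin under the middle of the well, x along the rows. The three rows lie side by side, 84 mm apart, in an order that changes. Walls 45 mm high above the shelf top, well 276 mm wide inside, 12 mm spare between outer ribs and side walls.
- lid (a joint): Sliding lid of the box, m: 0 = fully shut over the rows, 0.195 = fully open (slid away from the robot along the rows' +x, onto the box's rear deck). Sliding friction about 1.5 N; stays where it is left. Starts mostly shut.
- lid_handle (a point): Middle of the upright steel grip plate standing on the lid near its edge next to the robot: 12 mm thick along the slide (x), 90 mm wide across it, 30 mm tall, its foot (the lid's top face) 15 mm below this point. x is the opening direction. It can be pushed from either side or pinched from above. The lid is flat, 206 x 292 mm, and its near edge is 18 mm from this point.
- catch (a joint): Spring catch that locks the lid: a plunger on a bracket at the left (+y) side of the box, m: 0 = up, 0.012 = pressed down to its stop. Springs back up; takes about 3.6 N to start and 7.2 N at the stop.
- catch_top (a point): Middle of the top of the catch's round brass head, 36 mm across (flat top 24 mm across), about 60 mm above the shelf top when up; press it straight down (-z).
- salt_cellar: Red plastic salt cellar with a sliding door, 75 x 85 x 70 mm, origin under its centre. A bystander.
- jarrito: Green glazed jarrito, 80 mm across and 75 mm high, origin under its centre. A bystander.
- molcajete: Stone molcajete on three feet, 140 mm across and 75 mm high, origin under its centre. A bystander.
- spoon_rest: Flat bamboo spoon rest, 80 x 110 x 10 mm, origin under its centre. A bystander.
There are look-alikes about, which are no part of the job. Leave any pink look-alike of the part that bears short_a_center alone. Leave any red look-alike of the part that bears long_a_center alone.

How it is judged:
By the outcome, as a careful person would: the job done as asked, in the order asked, and still so for the second after the job is handed in, with the robot touching nothing.
Of short_a, short_b, medium_a, medium_b, long_a, long_b only 4 to 6 are there at a start; the rules pass over those that are not, and their reading is None.
At some moment in a run one of short_a, short_b, medium_a, medium_b, long_a, long_b may be knocked a few centimetres aside while the robot is not near it.
Once in a run the grip may slacken for a moment while it holds something.
It also fails if it takes over 210 s, if anything falls off the work surface, if the arm or the gripper's body presses on something with over 40 N, if the wrist force passes 120 N, or if a joint passes its speed limit or range.

## Robot

A 6-joint arm with a two-finger parallel gripper is mounted at the origin on the work surface. World frame = base frame: x ahead of the robot, y to its left, z up, the work surface at z = 0. Lengths are in m, angles in rad, forces in N, time in s.
With the tool pointing down it reaches from about 0.375 to 0.9 m from the base axis. Payload 3.1 kg.
Tool frame: the origin (TCP) lies between the finger pads; the fingertips stand 14 mm ahead of it and the grasp point (between the pads) lies 5 mm behind it (robot.finger_overhang is the distance from the TCP to the fingertips, in m); z points along the fingers, y is the line along which they close (so a half turn about z gives the same grasp; the last joint's range is limited). The gripper opens to 87 mm and grips with 3 to 60 N. Pads are 19 mm wide; open, the fingers measure 117 mm over their backs; the gripper's body (75 mm by 190 mm) begins 51 mm behind the grasp point.
Start: joints at [1.058, 0.527, 1.433, -0, 1.181, -0.178], TCP at [0.205, 0.59, 0.237] pointing down, gripper open.
Joint ranges: [-3.08, 3.08], [-0.75, 2.2], [0.22, 2.44], [-1.43, 4.57], [0, 2.65], [-2.85, 2.85]. Speed limits (rad/s): [2.79, 2.79, 3.14, 3.14, 3.14, 3.14].

## Interface

Orientations are given as a unit quaternion [x, y, z, w].
In Python, from rig import monitor, cams, workorder, robot gives the robot as it stands.
- The arm moves only by the tool send_rows, never from a script. Its argument "moves" is one flat list of numbers, 7 for each row, row after row: the opening, from 0 (shut) to 1 (fully open), then the shift along the world's x, y, z in cm, then the turn, a rotation vector about the world's x, y, z in rad. A call has 1 to 5 rows; each row is the pose to reach, as a shift and turn from the pose commanded when the call began; what a row does not reach only later rows make up. A row lasts 1/12 s, in which the tool goes at most 41.7 mm and 7.16 degrees, less where a joint would pass 70% of its speed; a pose out of reach is approached as far as the arm can. A call with a gripper value outside its range is refused whole. The fingers move at their own pace and stop on an object; "grip_force" is the grip in N (left out, the last holds). Time passes only in rows, so rows that repeat a pose let the fingers close. It gives the time, the measured TCP pose, the force, the opening and the grip force at its end, in the units of the state.
- monitor.get_obs(): the state, without advancing time (a new reading comes with each control period).
- cams.camera(name): name is "scene" or "top" or "wrist"; returns a dict with "pixels" (480x640x3 uint8, blue, green, red), "range_z" (480x640 float32, m along the optical axis (not along the pixel's ray), 0 where there is no reading), "fovy" (degrees; the focal length in pixels is half the picture's height over the tangent of half this angle, whatever the lens; pixels are square), "cx", "cy" (the principal point, pixels), "rvec" (rotation vector, rad) and "tvec" (3), from world to camera coordinates, as OpenCV has them; the wrist camera has in their place "hand_eye" (4x4, takes a point from camera to tool coordinates, whose origin is the TCP and whose axes are the flange's). Camera axes: x right, y down, z forward; pixel columns grow to the right and rows downward; lengths in m; the calibration is good to about 2 mm. The wrist camera is an equidistant fisheye: a pixel r from the principal point sees the ray r / f radians off the axis. A picture is of the moment at which its call begins: read the wrist's pose just before it.
- workorder.hand_in(): hands the job in; it is judged then, once.
The state is a dict: "time": time; "q": joint angles; "joint_velocities": joint speeds; "joint_torque": joint torques, N m; "position": TCP position; "tool_rot": TCP orientation; "ft_force": force on the tool from outside, world axes, zero at the start; "moment": the same for the moment, N m; "grip_width": finger opening in m; "grip_force": force on a finger pad.
Only numpy, scipy, OpenCV 4.12 (cv2) and the standard library are available. Lean on these libraries where they do the work, as an engineer would, in place of code of your own. Each camera call takes 0.05 s, during which the arm holds its last target. There are 200 camera calls.

## Working session

There is one attempt and no reset: what is moved stays moved. The work goes in short steps, Python scripts to look and compute and a tool call to move; the robot and the scene stay as the last step left them, time stands still between calls to the robot, and variables do not carry over. Pictures are saved under pics/ and viewed, at most 14 in all, crops included, and the job is handed in when it is done.

Besides the shell and the picture viewer there is one more tool, called as name(argument=value, ...) on one line, values as JSON. send_rows: Moves the arm, as the interface text tells. Its arguments: {"type":"object","properties":{"moves":{"type":"array","items":{"type":"number"}},"grip_force":{"type":"number"}},"required":["moves"]}

```bash
ls; mkdir -p pics
cat > h.py <<'E'
import numpy as np, cv2
from rig import monitor, cams, workorder, robot
from scipy.spatial.transform import Rotation as R
def shot(name):
    c=cams.camera(name); return c
def world(c):
    h,w=c["range_z"].shape; f=h/2/np.tan(np.radians(c["fovy"])/2)
    u,v=np.meshgrid(np.arange(w),np.arange(h)); z=c["range_z"]
    P=np.stack([(u-c["cx"])/f*z,(v-c["cy"])/f*z,z],-1)
    M=cv2.Rodrigues(np.array(c["rvec"],float))[0]
    return (P-np.array(c["tvec"]).ravel())@M
E
python3 - <<'E'
from h import *
o=monitor.get_obs(); print(o)
for n in("top","scene"):
    c=shot(n); cv2.imwrite(f"pics/{n}0.png",c["pixels"]); np.savez(f"pics/{n}0.npz",**c)
    print(n,c["fovy"],c["rvec"],c["tvec"])
E
```

```text
pics
{'time': 0.0, 'q': array([ 1.05749818e+00,  5.28478199e-01,  1.43385484e+00, -3.05320031e-05,
        1.18139286e+00, -1.78529517e-01]), 'joint_velocities': array([-0.00157155,  0.00113179,  0.00074257, -0.00024079, -0.0004558 ,
       -0.00062623]), 'joint_torque': array([ 1.65426968e-04, -4.40042710e+01, -1.76591098e+01,  6.32177596e-02,
        5.82849118e-02, -1.38368659e-04]), 'position': array([0.20500269, 0.58970352, 0.2355793 ]), 'tool_rot': array([ 1.66597968e-01,  9.86024330e-01, -1.00823064e-03, -3.48365305e-04]), 'ft_force': array([ 0.11514912, -0.47268088,  1.4274883 ]), 'moment': array([ 0.04655102, -0.00886984, -0.02005165]), 'grip_force': 0.0, 'grip_width': 0.08692341651862046}
top 50.5129313836284 [ 2.080603   -2.14472195  0.19835885] [0.10437899 0.50006774 1.05658338]
scene 44.56275411040475 [ 2.38234907  0.94115628 -0.29909404] [-0.41677361 -0.20678703  1.44604124]
```

View pics/top0.png

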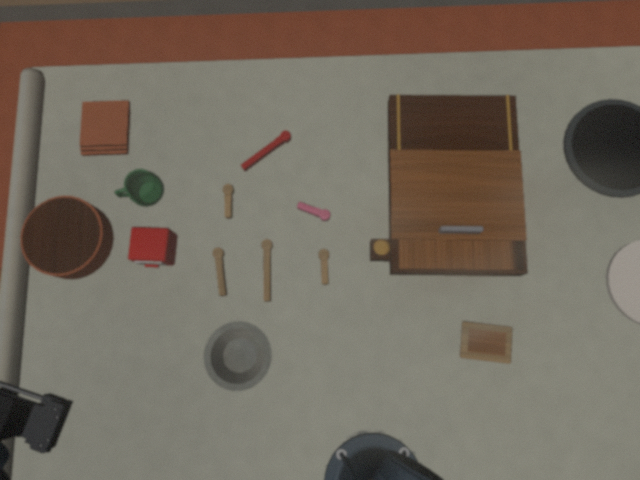

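View pics/scene0.png

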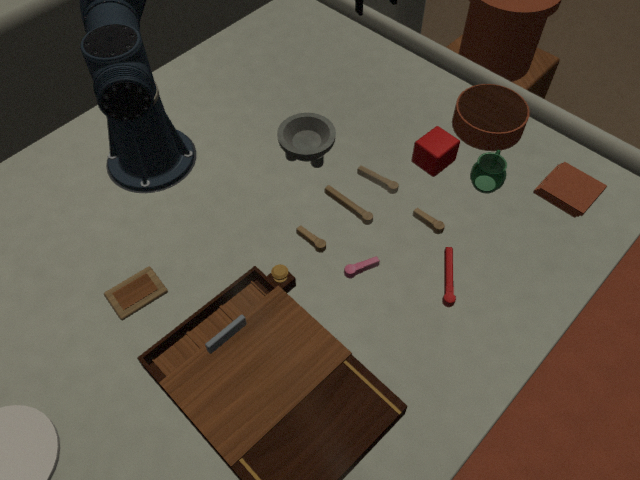

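The top view shows four bamboo paddles at pixels (228,200), (220,270), (267,270) and (324,266). The decoys are the pink one at (314,211) and the red one at (267,150). The lid handle is at (461,229) and the catch at (380,247). The scene view shows the same four.

```bash
cat >> h.py <<'E'
def paddles(c,amin=100):
    W=world(c); hsv=cv2.cvtColor(c["pixels"],cv2.COLOR_BGR2HSV)
    m=((W[...,2]>.010)&(W[...,2]<.032)&(hsv[...,0]>8)&(hsv[...,0]<28)&(hsv[...,1]>70)).astype(np.uint8)
    n,l,s,_=cv2.connectedComponentsWithStats(m)
    out=[]
    for i in range(1,n):
        if s[i,4]<amin: continue
        p=W[l==i]; (cx,cy),(a,b),t=cv2.minAreaRect((p[:,:2]*1000).astype(np.float32))
        box=cv2.boxPoints(((cx,cy),(a,b),t)); 
        if a<b: t+=90; a,b=b,a
        d=np.array([np.cos(np.radians(t)),np.sin(np.radians(t))])
        q=(p[:,:2]*1000-[cx,cy]); s1=q@d; s2=q@[-d[1],d[0]]
        w=[np.ptp(s2[s1>a*.2]),np.ptp(s2[s1<-a*.2])]
        if w[0]<w[1]: d=-d
        yaw=np.degrees(np.arctan2(d[1],d[0]))
        out.append((cx/1e3,cy/1e3,a,b,yaw)); 
        print("xy %.1f %.1f mm  len %.0f wid %.0f yaw %.1f z %.3f"%(cx,cy,a,b,yaw,np.median(p[:,2])), 'px',s[i,:4])
    return out
E
python3 - <<'E'
from h import *
c=dict(np.load("pics/top0.npz")); W=world(c)
f=240/np.tan(np.radians(c["fovy"])/2); print("f",f, "cam z at",(-cv2.Rodrigues(c["rvec"])[0].T@c["tvec"]))
paddles(c)
for n,(u,v) in dict(table=(300,330),handle=(461,229),catch=(380,247),lid=(450,190),lidnearL=(395,238),lidnearR=(518,238),lidfarL=(392,151),lidfarR=(518,151),wallnearL=(392,270),wallnearR=(523,271),floor=(460,255),wallfarL=(392,97),wallfarR=(514,97)).items(): print(n,np.round(W[v,u],4))
print(np.round(W[262:276,460],3)); print(np.round(W[240:276:2,405],3))
print('row250',[tuple(np.round(W[255,u],3)) for u in range(386,530,2)])
E
```

```text
f 508.7240072812274 cam z at [0.28564961 0.08103189 1.13541592]
xy 752.4 592.2 mm  len 116 wid 16 yaw -90.6 z 0.021 px [ 80 143  48  11]
xy 617.9 302.7 mm  len 75 wid 19 yaw -3.1 z 0.019 px [224 184   9  34]
xy 507.1 589.2 mm  len 136 wid 34 yaw 153.0 z 0.022 px [ 78 222  35  55]
xy 479.2 -209.3 mm  len 258 wid 67 yaw 87.7 z 0.012 px [398 239 116  30]
xy 455.2 213.1 mm  len 134 wid 18 yaw 1.8 z 0.020 px [262 240   9  61]
xy 455.7 319.9 mm  len 106 wid 21 yaw 4.3 z 0.019 px [213 248  13  47]
xy 458.7 87.6 mm  len 75 wid 16 yaw -1.7 z 0.020 px [320 250   8  34]
xy 283.7 -259.1 mm  len 105 wid 75 yaw 81.4 z 0.012 px [461 322  50  41]
table [ 0.3214  0.1436 -0.0009]
handle [ 0.5196 -0.206   0.0823]
catch [ 0.4909 -0.0356  0.0576]
lid [ 0.6153 -0.1973  0.0521]
lidnearL [ 0.5109 -0.0698  0.0517]
lidnearR [ 0.5023 -0.3354  0.0525]
lidfarL [ 0.7094 -0.0739  0.0558]
lidfarR [ 0.702  -0.3571  0.0501]
wallnearL [ 0.4414 -0.0597  0.0492]
wallnearR [ 0.4308 -0.3407  0.0467]
floor [ 0.4759 -0.2182  0.0115]
wallfarL [ 0.847  -0.0832  0.0427]
wallfarR [ 0.8359 -0.3639  0.0446]
[[ 0.46  -0.216  0.014
[... 4350 characters left out ...]
6), np.float64(0.081), np.float64(1.135)), (np.float64(0.472), np.float64(-0.324), np.float64(0.013)), (np.float64(0.473), np.float64(-0.331), np.float64(0.007)), (np.float64(0.471), np.float64(-0.332), np.float64(0.017)), (np.float64(0.473), np.float64(-0.34), np.float64(0.006)), (np.float64(0.473), np.float64(-0.345), np.float64(0.006)), (np.float64(0.471), np.float64(-0.344), np.float64(0.019)), (np.float64(0.47), np.float64(-0.347), np.float64(0.024)), (np.float64(0.467), np.float64(-0.344), np.float64(0.041)), (np.float64(0.465), np.float64(-0.346), np.float64(0.048)), (np.float64(0.466), np.float64(-0.352), np.float64(0.043)), (np.float64(0.472), np.float64(-0.373), np.float64(0.003))]
```

send_rows(moves=[0.6, 2, -3.2, 0, 0, 0, 0.067, 0.6, 4, -6.4, 0, 0, 0, 0.134, 0.6, 6, -9.6, 0, 0, 0, 0.201, 0.6, 8, -12.8, 0, 0, 0, 0.268, 0.6, 10, -16, 0, 0, 0, 0.335])

```text
time: 0.52
position: [0.3055, 0.4287, 0.2362]
tool_rot: [-0.002, 1.0, -0.0, -0.0]
ft_force: [0.3, -0.0, 0.2]
grip_width: 0.0616
grip_force: 0.0
```

send_rows(moves=[0.6, 3, -3.2, 0, 0, 0, 0, 0.6, 6, -6.4, 0, 0, 0, 0, 0.6, 9, -9.6, 0, 0, 0, 0, 0.6, 12, -12.8, 0, 0, 0, 0, 0.6, 15, -16, 0, 0, 0, 0])

```text
time: 0.93
position: [0.4486, 0.2765, 0.2364]
tool_rot: [-0.0, 1.0, -0.0, -0.0]
ft_force: [0.3, 0.7, -0.2]
grip_width: 0.0524
grip_force: 0.0
```

Run:
```python
from h import *
c0=dict(np.load("pics/top0.npz"))
o=monitor.get_obs(); print(o["position"],o["tool_rot"])
w=shot("wrist"); print(w["fovy"],w["cx"],w["cy"],np.round(w["hand_eye"],3))
im=cv2.resize(c0["pixels"][130:310,190:350],None,fx=3,fy=3)
cv2.imwrite("pics/crop.png",im)
cv2.imwrite("pics/w1.png",w["pixels"])
# box geometry from top: walls (z .045) fit
W=world(c0); z=W[...,2]
for n,(u0,u1,v0,v1) in dict(left=(384,400,100,290),right=(512,535,100,290)).items():
    pts=[]
    for v in list(range(105,148))+list(range(242,266)):
        q=W[v,u0:u1]; q=q[(q[:,2]>.038)&(q[:,2]<.055)]
        if len(q): pts.append((q[:,0].mean(),(q[:,1].max() if n=="left" else q[:,1].min())))
    pts=np.array(pts); k=np.polyfit(pts[:,0],pts[:,1],1); print(n,np.degrees(np.arctan(k[0])),k)
pts=[]
for u in range(395,522):
    q=W[255:285,u]; q=q[(q[:,2]>.042)&(q[:,2]<.052)]
    if len(q): pts.append((q[:,1].mean(),q[:,0].min(),q[:,0].max()))
pts=np.array(pts); print("near",np.polyfit(pts[:,0],pts[:,1],1),np.polyfit(pts[:,0],pts[:,2],1))
q=W[220:236,435:490].reshape(-1,3); q=q[q[:,2]>.075]; print("handle",q.mean(0),q.min(0),q.max(0), len(q))
q=W[235:260,365:395].reshape(-1,3); q=q[q[:,2]>.052]; print("catch",np.median(q,0),q.min(0),q.max(0), len(q))
```

```text
[0.44858581 0.27651831 0.23636065] [-8.22830357e-05  9.99999955e-01 -4.29602472e-05 -2.85537223e-04]
65.70646984690485 314.48610861019705 240.8181112525051 [[-0.    -0.952 -0.305  0.084]
 [ 1.    -0.    -0.     0.001]
 [-0.    -0.305  0.952 -0.147]
 [ 0.     0.     0.     1.   ]]
left -2.752944453302928 [-0.04808495 -0.03729959]
right -2.4050524685898798 [-0.04200076 -0.33245297]
near [0.04176696 0.44270989] [0.04699489 0.44990811]
handle [ 0.52090356 -0.20598794  0.089489  ] [ 0.28564961 -0.25394866  0.07500625] [0.53024576 0.08103189 1.13541592] 253
catch [ 0.49278618 -0.03989471  0.05892702] [ 0.47549739 -0.06762513  0.05259501] [ 0.51735509 -0.02292927  0.06555704] 211
```

View pics/w1.png

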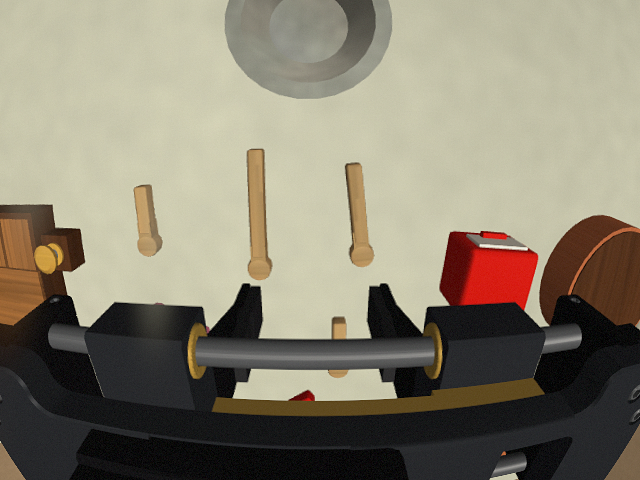

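View pics/crop.png

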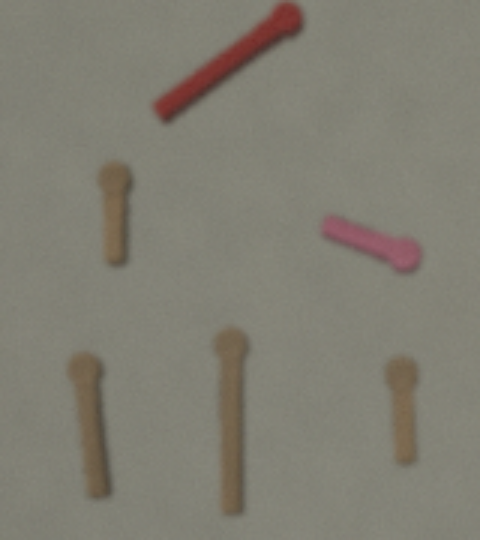

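The wrist view shows the long paddle at (258,215), the medium at (360,215) and shorts at (145,220) and (338,345). The crop shows the pink and red look-alikes clearly, so the four bamboo ones are the targets. Next I go to the lid.

send_rows(moves=[0, 0, -4, 0, 0, 0, 0, 0, 0, -8, 0, 0, 0, 0, 0, 0, -12, 0, 0, 0, 0, 0, 0, -16, 0, 0, 0, 0, 0, 0, -20, 0, 0, 0, 0])

```text
time: 1.4
position: [0.4471, 0.0769, 0.2363]
tool_rot: [-0.0, 1.0, 0.0, -0.0]
ft_force: [0.4, 0.4, -0.5]
grip_width: 0.027
grip_force: 0.0
```

send_rows(moves=[0, 0, -4, 0, 0, 0, 0, 0, 0, -8, 0, 0, 0, 0, 0, 0, -12, 0, 0, 0, 0, 0, 0, -16, 0, 0, 0, 0, 0, 0, -20, 0, 0, 0, 0])

```text
time: 1.82
position: [0.4472, -0.1233, 0.2364]
tool_rot: [0.0, 1.0, 0.0, -0.0]
ft_force: [0.6, 0.2, -0.4]
grip_width: 0.0012
grip_force: 0.0
```

send_rows(moves=[0, 0.6, -2.8, 0, 0, 0, -0.015, 0, 1.2, -5.6, 0, 0, 0, -0.03, 0, 1.8, -8.3, -3, 0, 0, -0.045, 0, 2, -8.3, -6, 0, 0, -0.045, 0, 2, -8.3, -10, 0, 0, -0.045])

```text
time: 2.23
position: [0.4702, -0.2079, 0.1371]
tool_rot: [0.024, 1.0, -0.002, 0.003]
ft_force: [0.0, -0.2, 0.1]
grip_width: 0.0006
grip_force: 0.0
```

Run:
```python
from h import *
o=monitor.get_obs(); print(o["position"],o["tool_rot"],o["grip_width"])
w=shot("wrist"); cv2.imwrite("pics/w2.png",w["pixels"])
```

```text
[ 0.47023697 -0.20787219  0.13710523] [ 0.02380841  0.99970916 -0.00216421  0.00317223] 0.0005708316042799745
```

View pics/w2.png

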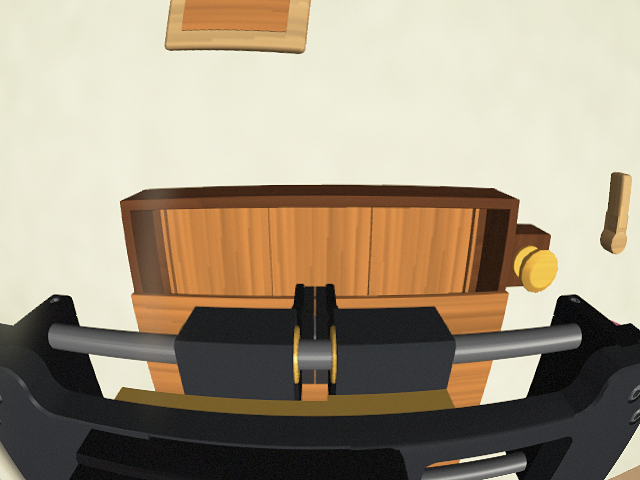

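The wrist view shows the closed fingers between the near wall (row 190) and the lid edge (row 293), with the handle hidden behind them. I lower and push.

send_rows(moves=[0, 0, 0, -3, 0, 0, 0, 0, 0, 0, -5.5, 0, 0, 0, 0, 0, 0, -6.3, 0, 0, 0, 0, 0, 0, -6.3, 0, 0, 0, 0, 1.5, -0.1, -6.3, 0, 0, 0])

```text
time: 2.7
position: [0.4801, -0.2041, 0.0739]
tool_rot: [0.023, 1.0, 0.002, -0.003]
ft_force: [0.3, 0.3, -0.1]
grip_width: 0.0004
grip_force: 0.0
```

send_rows(moves=[0, 1.5, -0.1, 0, 0, 0, 0, 0, 3, -0.15, 0, 0, 0, 0, 0, 4.5, -0.2, 0, 0, 0, 0, 0, 6, -0.3, 0, 0, 0, 0, 0, 7.5, -0.3, 0, 0, 0, 0])

```text
time: 3.12
position: [0.5582, -0.2088, 0.0759]
tool_rot: [0.022, 1.0, -0.001, -0.0]
ft_force: [-1.5, -2.0, -0.3]
grip_width: 0.0004
grip_force: 1.0
```

send_rows(moves=[0, 1.5, -0.1, 0, 0, 0, 0, 0, 3, -0.1, 0, 0, 0, 0, 0, 4.2, -0.2, 0, 0, 0, 0, 0, 5.2, -0.2, 0, 0, 0, 0, 0, 6, -0.3, 0, 0, 0, 0])

```text
time: 3.53
position: [0.6186, -0.2112, 0.076]
tool_rot: [0.022, 1.0, -0.0, 0.0]
ft_force: [-2.1, 0.9, 0.7]
grip_width: 0.0009
grip_force: 0.9
```

send_rows(moves=[0, 0.4, 0, 0, 0, 0, 0, 0, 0.8, 0, 0, 0, 0, 0, 0, 1.1, 0, 0, 0, 0, 0])

```text
time: 3.78
position: [0.628, -0.2117, 0.0746]
tool_rot: [0.022, 1.0, -0.0, -0.001]
ft_force: [-8.1, -1.0, 5.8]
grip_width: 0.0003
grip_force: 4.0
```

send_rows(moves=[0, 0.3, 0, 0, 0, 0, 0, 0, 0.4, 0, 0, 0, 0, 0])

```text
time: 3.95
position: [0.628, -0.2114, 0.0739]
tool_rot: [0.022, 1.0, 0.001, -0.006]
ft_force: [-12.9, -2.0, 9.7]
grip_width: 0.0006
grip_force: 6.3
```

send_rows(moves=[0, -1.5, 0, 0, 0, 0, 0, 0, -3, 0, 3, 0, 0, 0, 0, -5, 1, 6, 0, 0, 0, 0.3, -7, 4, 10, 0, 0, 0, 0.3, -10, 8, 10, 0, 0, 0])

```text
time: 4.37
position: [0.5473, -0.1489, 0.1761]
tool_rot: [0.024, 1.0, -0.003, 0.007]
ft_force: [1.4, 0.3, 0.3]
grip_width: 0.0071
grip_force: 0.0
```

send_rows(moves=[0.35, -1.5, 4, 0, 0, 0, 0.02, 0.35, -3, 8, 0, 0, 0, 0.045, 0.35, -4.5, 12, 0, 0, 0, 0.045, 0.35, -6, 15, 0, 0, 0, 0.045, 0.35, -6, 15, 0, 0, 0, 0.045])

```text
time: 4.78
position: [0.4775, 0.0102, 0.1709]
tool_rot: [-0.002, 1.0, 0.002, -0.003]
ft_force: [-1.2, -0.6, -0.7]
grip_width: 0.0294
grip_force: 0.0
```

Run:
```python
from h import *
o=monitor.get_obs(); print(o["position"],o["tool_rot"],o["grip_width"])
c=shot("top"); np.savez("pics/top1.npz",**c)
cv2.imwrite("pics/top1.png",cv2.resize(c["pixels"][80:300,200:540],None,fx=2.3,fy=2.3))
W=world(c); paddles(c)
for u in (402,440,461,480,510): print(u,[tuple(np.round(W[v,u],3).tolist()) for v in range(178,276,4)])
```

```text
[0.4774649  0.01018856 0.17093934] [-0.00223733  0.99999173  0.0016422  -0.0029733 ] 0.029350284505982187
xy 752.4 593.5 mm  len 113 wid 16 yaw -89.5 z 0.021 px [ 80 143  48  11]
xy 617.5 300.1 mm  len 75 wid 19 yaw 2.7 z 0.019 px [224 185   9  33]
xy 540.5 -239.2 mm  len 202 wid 191 yaw -91.5 z 0.014 px [424 186  90  83]
xy 567.2 -349.4 mm  len 131 wid 5 yaw 177.4 z 0.020 px [513 186   7  56]
xy 512.4 593.8 mm  len 153 wid 45 yaw 155.6 z 0.021 px [ 73 214  39  64]
xy 485.7 212.0 mm  len 73 wid 20 yaw 4.2 z 0.020 px [262 240  10  33]
xy 491.5 323.5 mm  len 33 wid 20 yaw 0.1 z 0.020 px [213 248  10  15]
xy 279.0 -287.1 mm  len 75 wid 46 yaw -5.0 z 0.012 px [489 326  22  37]
402 [(0.501, -0.023, 0.488), (0.494, -0.022, 0.493), (0.488, -0.021, 0.495), (0.482, -0.02, 0.499), (0.475, -0.02, 0.501), (0.471, -0.02, 0.499), (0.465, -0.019, 0.499), (0.46, -0.019, 0.497), (0.455, -0.019, 0.496), (0.451, -0.019, 0.492), (0.447, -0.02, 0.487), (0.443, -0.02, 0.482), (0.439, -0.021, 0.477), (0.44, -0.025, 0.447), (0.407, -0.005, 0.573), (0.402, -0.005, 0.576), (0.397, -0.005, 0.575), (0.389, -0.0
[... 1847 characters left out ...]
008), (0.459, -0.262, 0.008), (0.45, -0.261, 0.011), (0.436, -0.248, 0.049), (0.431, -0.257, 0.017)]
510 [(0.639, -0.333, 0.05), (0.629, -0.331, 0.053), (0.632, -0.345, 0.013), (0.624, -0.346, 0.007), (0.616, -0.347, 0.004), (0.606, -0.345, 0.006), (0.596, -0.344, 0.006), (0.587, -0.343, 0.006), (0.577, -0.341, 0.008), (0.566, -0.338, 0.015), (0.555, -0.335, 0.019), (0.547, -0.336, 0.014), (0.538, -0.335, 0.016), (0.528, -0.333, 0.016), (0.52, -0.334, 0.013), (0.511, -0.333, 0.013), (0.502, -0.332, 0.012), (0.494, -0.334, 0.006), (0.484, -0.331, 0.01), (0.475, -0.33, 0.011), (0.466, -0.331, 0.006), (0.457, -0.328, 0.012), (0.448, -0.327, 0.012), (0.434, -0.314, 0.045), (0.428, -0.32, 0.025)]
```

View pics/top1.png

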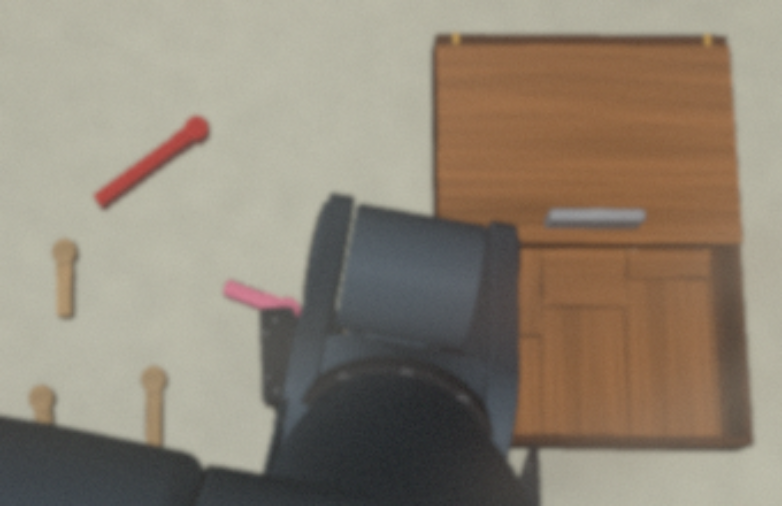

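The top view shows the lid fully open. The lane blocks start at crop rows 277 (right, so long), 305 (middle, so medium) and 335 (left, so short). Now I measure the paddles with the wrist camera.

send_rows(moves=[0.35, 0.5, 3, 1.5, 0, 0, 0, 0.35, 1, 6, 3, 0, 0, 0, 0.35, 1.5, 9, 4.5, 0, 0, 0, 0.35, 2, 12, 6, 0, 0, 0, 0.35, 2.5, 15, 6.5, 0, 0, 0])

```text
time: 5.25
position: [0.5109, 0.1553, 0.2387]
tool_rot: [0.001, 1.0, 0.0, 0.003]
ft_force: [1.1, -0.8, -0.7]
grip_width: 0.0307
grip_force: 0.0
```

send_rows(moves=[0.35, 0, 0, 0, 0, 0, 0, 0.35, 0, 0, 0, 0, 0, 0])

```text
time: 5.42
position: [0.5094, 0.1551, 0.2367]
tool_rot: [-0.001, 1.0, -0.0, 0.002]
ft_force: [0.4, -0.1, 0.1]
grip_width: 0.0308
grip_force: 0.0
```

```bash
cat >> h.py <<'E'
def wworld(w,o):
    h,ww=w["range_z"].shape; f=h/2/np.tan(np.radians(w["fovy"])/2)
    u,v=np.meshgrid(np.arange(ww)-w["cx"],np.arange(h)-w["cy"]); r=np.hypot(u,v)+1e-9; t=r/f
    z=w["range_z"]; s=np.tan(t)/r*z
    P=np.stack([u*s,v*s,z],-1); H=np.array(w["hand_eye"])
    P=P@H[:3,:3].T+H[:3,3]
    return P@R.from_quat(o["tool_rot"]).as_matrix().T+o["position"]
def wpaddles(amin=300,zlo=.010,zhi=.032,view=None):
    o=monitor.get_obs(); w=shot("wrist"); W=wworld(w,o)
    print("tcp",np.round(o["position"],4),"tool-y deg %.1f"%np.degrees(np.arctan2(*R.from_quat(o["tool_rot"]).as_matrix()[[1,0],1])),"gw %.4f t %.1f"%(o["grip_width"],o["time"]))
    hsv=cv2.cvtColor(w["pixels"],cv2.COLOR_BGR2HSV)
    m=((W[...,2]>zlo)&(W[...,2]<zhi)&(hsv[...,0]>8)&(hsv[...,0]<28)&(hsv[...,1]>50)&(w["range_z"]>0)).astype(np.uint8)
    n,l,s,_=cv2.connectedComponentsWithStats(m)
    for i in range(1,n):
        if s[i,4]<amin: continue
        p=W[l==i]; top=p[p[:,2]>np.percentile(p[:,2],90)-.004]
        q=top[:,:2]*1000
        (cx,cy),(a,b),t=cv2.minAreaRect(q.astype(np.float32))
        if a<b: t+=90; a,b=b,a
        t=(t+90)%180-90
        print("c %.1f %.1f len %.0f wid %.0f yaw %.1f ztop %.3f"%(cx,cy,a,b,t,np.median(top[:,2])),'px',s[i,:4])
    if view: cv2.imwrite(view,w["pixels"])
    return w,W
E
python3 - <<'E'
from h import *
wpaddles()
E
```

```text
tcp [0.5094 0.1551 0.2367] tool-y deg 90.1 gw 0.0308 t 5.4
c 287.7 -232.9 len 56 wid 38 yaw 2.7 ztop 0.011 px [ 0 28 19 39]
c 456.5 215.5 len 139 wid 24 yaw 1.8 ztop 0.018 px [362  88  25 138]
c 456.0 323.9 len 109 wid 25 yaw 4.5 ztop 0.018 px [461 110  25 103]
c 460.2 89.2 len 79 wid 25 yaw 2.0 ztop 0.018 px [237 122  26  79]
c 474.6 -33.3 len 84 wid 36 yaw 40.5 ztop 0.031 px [111 147  48  73]
c 536.8 -194.6 len 223 wid 188 yaw 87.5 ztop 0.018 px [  0 161 118 150]
c 554.5 585.6 len 129 wid 29 yaw 11.0 ztop 0.029 px [615 192  25 102]
c 576.8 -61.7 len 127 wid 3 yaw -2.4 ztop 0.029 px [115 218  23 103]
c 600.1 304.9 len 44 wid 16 yaw 2.0 ztop 0.018 px [436 270  18  36]
```

send_rows(moves=[0.35, -1.4, -1.7, -2.8, 0, 0, 0.01, 0.35, -2.8, -3.4, -5.6, 0, 0, 0.02, 0.35, -4.2, -5, -8.4, 0, 0, 0.035, 0.35, -5.4, -6.6, -11, 0, 0, 0.035, 0.35, -5.4, -6.6, -13, 0, 0, 0.035])

```text
time: 5.88
position: [0.4496, 0.0853, 0.1039]
tool_rot: [-0.016, 1.0, -0.0, -0.004]
ft_force: [-0.6, 0.1, 0.0]
grip_width: 0.0306
grip_force: 0.0
```

send_rows(moves=[0.35, 0, 0, 0, 0, 0, 0, 0.35, 0, 0, 0, 0, 0, 0])

```text
time: 6.05
position: [0.4536, 0.0872, 0.1052]
tool_rot: [-0.016, 1.0, 0.0, -0.001]
ft_force: [0.1, -0.8, -0.2]
grip_width: 0.0302
grip_force: 0.0
```

Run:
```python
from h import *
wpaddles(view="pics/w3.png")
```

```text
tcp [0.4536 0.0872 0.1052] tool-y deg 91.9 gw 0.0302 t 6.0
c 441.6 216.9 len 111 wid 17 yaw 0.4 ztop 0.018 px [468 165  46 147]
c 450.2 320.8 len 99 wid 20 yaw 10.0 ztop 0.018 px [575 197  31 110]
c 459.6 89.0 len 79 wid 25 yaw 1.9 ztop 0.018 px [298 203  36 112]
c 445.7 -87.5 len 169 wid 36 yaw 69.7 ztop 0.030 px [  0 216 180  90]
c 485.5 -161.6 len 65 wid 9 yaw -2.8 ztop 0.014 px [ 20 240  21  69]
c 580.5 -97.2 len 52 wid 24 yaw 1.0 ztop 0.019 px [ 89 354  32  47]
c 768.6 547.1 len 59 wid 30 yaw -41.8 ztop 0.029 px [605 445  35  35]
```

send_rows(moves=[0.35, 0.1, 0.2, -3, 0, 0, 0, 0.35, 0.1, 0.2, -6, 0, 0, 0, 0.35, 0.1, 0.2, -7.6, 0, 0, 0, 0.35, 0.1, 0.2, -8.3, 0, 0, 0, 0.35, 0.1, 0.2, -8.3, 0, 0, 0])

```text
time: 6.52
position: [0.4557, 0.0907, 0.0227]
tool_rot: [-0.018, 1.0, -0.0, 0.0]
ft_force: [-0.6, -0.1, 0.1]
grip_width: 0.0305
grip_force: 0.0
```

send_rows(moves=[0.1, 0, 0, 0, 0, 0, 0, 0.1, 0, 0, 0, 0, 0, 0, 0.1, 0, 0, 0, 0, 0, 0, 0.1, 0, 0, 0, 0, 0, 0, 0.1, 0, 0, 0, 0, 0, 0], grip_force=20)

```text
time: 6.93
position: [0.4559, 0.0907, 0.0242]
tool_rot: [-0.018, 1.0, -0.0, 0.002]
ft_force: [0.1, 0.5, 6.2]
grip_width: 0.0157
grip_force: 20.0
```

send_rows(moves=[0.1, 0, 0, 1, 0, 0, 0, 0.1, 0, 0, 3, 0, 0, 0, 0.1, 0, 0, 6, 0, 0, 0, 0.1, 0, 0, 9, 0, 0, 0, 0.1, 0, 0, 10, 0, 0, 0])

```text
time: 7.35
position: [0.4563, 0.0907, 0.1268]
tool_rot: [-0.018, 1.0, -0.0, 0.003]
ft_force: [0.1, 0.4, -0.1]
grip_width: 0.0158
grip_force: 20.0
```

send_rows(moves=[0.1, 0.7, -3.9, 0, 0, 0, -0.02, 0.1, 1.4, -7.8, 0, 0, 0, -0.04, 0.1, 2.1, -11.7, 0, 0, 0, -0.06, 0.1, 2.9, -15.6, 0, 0, 0, -0.08, 0.1, 3.6, -19.4, 0, 0, 0, -0.08])

```text
time: 7.77
position: [0.4909, -0.1051, 0.1239]
tool_rot: [0.023, 1.0, -0.0, 0.0]
ft_force: [0.4, 0.3, -0.9]
grip_width: 0.0155
grip_force: 20.0
```

send_rows(moves=[0.1, 0, 0, 0, 0, 0, 0, 0.1, 0, 0, 0, 0, 0, 0])

```text
time: 7.93
position: [0.4914, -0.1056, 0.1236]
tool_rot: [0.025, 1.0, -0.0, 0.001]
ft_force: [-0.4, 0.0, -0.5]
grip_width: 0.0157
grip_force: 20.0
```

Run:
```python
from h import *
w,W=wpaddles(zlo=.045,zhi=.13,view="pics/w4.png")
np.savez("pics/w4.npz",W=W,z=w["range_z"])
m=(W[...,2]>.036)&(W[...,2]<.055)&(W[...,0]<.47)&(W[...,1]<-.06)
p=W[m]; print(len(p))
for y in np.arange(-.30,-.06,.03):
    q=p[abs(p[:,1]-y)<.008]; 
    if len(q): print(round(y,3),np.percentile(q[:,0],[2,98]))
```

```text
tcp [ 0.4914 -0.1056  0.1236] tool-y deg 87.2 gw 0.0157 t 7.9
c 480.5 -104.2 len 52 wid 16 yaw -3.0 ztop 0.118 px [288 229  53 110]
c 491.8 -36.5 len 34 wid 34 yaw -88.1 ztop 0.058 px [395 233  54  53]
c 529.2 -106.6 len 19 wid 11 yaw 86.2 ztop 0.118 px [296 370  38  14]
5718
-0.3 [0.42769014 0.43543495]
-0.27 [0.42897235 0.43693095]
-0.24 [0.4304064  0.43839929]
-0.21 [0.43143413 0.43917927]
-0.18 [0.43274307 0.44082116]
-0.15 [0.43418945 0.44225222]
-0.12 [0.43549867 0.44371635]
-0.09 [0.43684656 0.44449789]
```

View pics/w4.png

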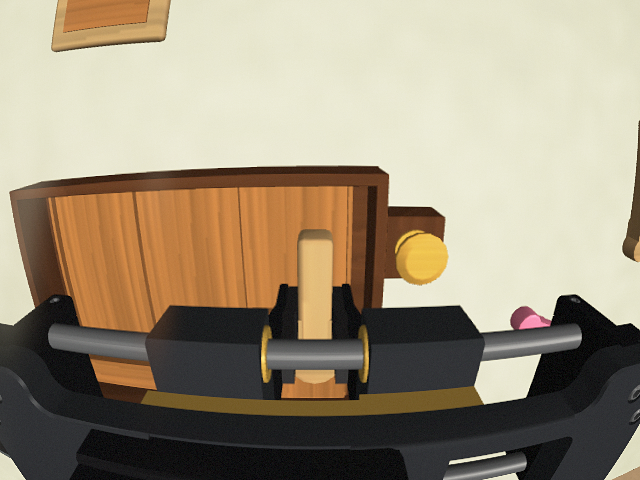

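The wrist view shows the paddle over the left lane at column 315, with the rib near column 350 and the catch at (421,258). I lower and release.

send_rows(moves=[0.1, 0, 0, -3.5, 0, 0, 0, 0.1, 0, 0, -6.5, 0, 0, 0, 0.1, 0, 0, -8, 0, 0, 0, 0.1, 0, 0, -8.8, 0, 0, 0, 0.1, 0, 0, -8.8, 0, 0, 0])

```text
time: 8.4
position: [0.4894, -0.1012, 0.0341]
tool_rot: [0.021, 1.0, 0.001, -0.002]
ft_force: [-0.1, -0.2, 0.7]
grip_width: 0.0155
grip_force: 20.0
```

send_rows(moves=[0.29, 0, 0, 0, 0, 0, 0, 0.29, 0, 0, 0, 0, 0, 0, 0.29, 0, 0, 0, 0, 0, 0, 0.29, 0, 0, 2, 0, 0, 0, 0.29, 0, 0, 6, 0, 0, 0])

```text
time: 8.82
position: [0.4884, -0.1022, 0.0929]
tool_rot: [0.022, 1.0, 0.002, -0.004]
ft_force: [0.3, -0.6, -0.1]
grip_width: 0.0246
grip_force: 0.0
```

send_rows(moves=[0.35, 0, 0, 3, 0, 0, 0, 0.35, 0, 0, 6, 0, 0, 0, 0.35, 1, 3, 8, 0, 0, 0.02, 0.35, 2, 6, 10, 0, 0, 0.04, 0.35, 3, 9, 12, 0, 0, 0.06])

```text
time: 9.23
position: [0.521, -0.0126, 0.2172]
tool_rot: [-0.007, 1.0, -0.0, 0.001]
ft_force: [1.1, -0.6, -0.7]
grip_width: 0.0301
grip_force: 0.0
```

Run:
```python
from h import *
w,W=wpaddles(zlo=.022,zhi=.038)
```

```text
tcp [ 0.521  -0.0126  0.2172] tool-y deg 90.8 gw 0.0301 t 9.2
c 518.1 -37.4 len 156 wid 45 yaw -2.3 ztop 0.032 px [262 127  52 165]
c 531.1 -344.0 len 192 wid 4 yaw -2.4 ztop 0.035 px [ 18 144  30 159]
c 493.2 -98.4 len 78 wid 25 yaw -5.9 ztop 0.028 px [208 145  27  83]
```

send_rows(moves=[0.35, -1.2, 3.8, 0, 0, 0, 0.02, 0.35, -2.4, 7.6, 0, 0, 0, 0.02, 0.35, -3.6, 11.4, 0, 0, 0, 0.02, 0.35, -4.8, 15.2, 0, 0, 0, 0.02, 0.35, -6, 19, 0, 0, 0, 0.02])

```text
time: 9.7
position: [0.4598, 0.1781, 0.2155]
tool_rot: [-0.017, 1.0, 0.0, 0.001]
ft_force: [0.5, 0.2, -0.8]
grip_width: 0.0301
grip_force: 0.0
```

send_rows(moves=[0.35, -0.5, 1.9, -3, 0, 0, 0, 0.35, -1.1, 3.8, -6, 0, 0, 0, 0.35, -1.1, 3.8, -9, 0, 0, 0, 0.35, -1.1, 3.8, -11.2, 0, 0, 0, 0.35, -1.1, 3.8, -11.2, 0, 0, 0])

```text
time: 10.12
position: [0.4467, 0.2145, 0.0998]
tool_rot: [-0.018, 1.0, -0.001, -0.004]
ft_force: [-0.2, -1.5, -0.1]
grip_width: 0.0303
grip_force: 0.0
```

send_rows(moves=[0.35, 0, 0, 0, 0, 0, 0])

```text
time: 10.2
position: [0.4492, 0.2145, 0.1026]
tool_rot: [-0.018, 1.0, -0.0, -0.001]
ft_force: [-0.0, -0.4, 0.1]
grip_width: 0.0306
grip_force: 0.0
```

Run:
```python
from h import *
w,W=wpaddles()
```

```text
tcp [0.4492 0.2145 0.1026] tool-y deg 92.0 gw 0.0306 t 10.2
c 450.4 215.2 len 127 wid 24 yaw 1.6 ztop 0.018 px [297 160  38 179]
c 443.3 320.2 len 84 wid 17 yaw 7.0 ztop 0.018 px [448 191  29 115]
c 475.5 -28.0 len 51 wid 25 yaw 54.4 ztop 0.030 px [  0 227  51  80]
```

send_rows(moves=[0.35, 0.1, 0.1, -3, 0, 0, 0, 0.35, 0.1, 0.1, -6, 0, 0, 0, 0.35, 0.1, 0.1, -7.5, 0, 0, 0, 0.35, 0.1, 0.1, -8.1, 0, 0, 0, 0.35, 0.1, 0.1, -8.1, 0, 0, 0])

```text
time: 10.67
position: [0.4516, 0.2154, 0.0223]
tool_rot: [-0.017, 1.0, 0.0, 0.0]
ft_force: [0.7, -0.4, 0.8]
grip_width: 0.0306
grip_force: 0.0
```

send_rows(moves=[0.1, 0, 0, 0, 0, 0, 0, 0.1, 0, 0, 0, 0, 0, 0, 0.1, 0, 0, 0, 0, 0, 0, 0.1, 0, 0, 0, 0, 0, 0, 0.1, 0, 0, 0, 0, 0, 0])

```text
time: 11.08
position: [0.452, 0.2159, 0.0233]
tool_rot: [-0.017, 1.0, 0.0, 0.001]
ft_force: [-0.4, -0.1, 6.7]
grip_width: 0.0158
grip_force: 19.8
```

send_rows(moves=[0.1, 0, 0, 1, 0, 0, 0, 0.1, 0, 0, 3, 0, 0, 0, 0.1, 0, 0, 6, 0, 0, 0, 0.1, 0, 0, 9, 0, 0, 0, 0.1, 0, 0, 11, 0, 0, 0])

```text
time: 11.5
position: [0.4513, 0.2158, 0.1348]
tool_rot: [-0.018, 1.0, 0.0, 0.001]
ft_force: [-0.2, -0.9, -0.4]
grip_width: 0.0158
grip_force: 19.8
```

send_rows(moves=[0.1, 0.5, -4, 0, 0, 0, -0.02, 0.1, 1, -8, 0, 0, 0, -0.04, 0.1, 1.5, -12, 0, 0, 0, -0.06, 0.1, 2, -16, 0, 0, 0, -0.08, 0.1, 2.5, -20, 0, 0, 0, -0.08])

```text
time: 11.92
position: [0.4756, 0.0141, 0.1328]
tool_rot: [0.022, 1.0, -0.0, 0.0]
ft_force: [0.4, 0.2, -0.7]
grip_width: 0.0155
grip_force: 19.8
```

send_rows(moves=[0.1, 0.5, -4, 0, 0, 0, 0, 0.1, 1, -8, 0, 0, 0, 0, 0.1, 1.5, -12, 0, 0, 0, 0, 0.1, 2, -16, 0, 0, 0, 0, 0.1, 2.5, -20, 0, 0, 0, 0])

```text
time: 12.33
position: [0.5004, -0.1862, 0.1327]
tool_rot: [0.023, 1.0, 0.0, 0.0]
ft_force: [0.6, 0.2, -0.6]
grip_width: 0.0157
grip_force: 19.8
```

send_rows(moves=[0.1, 0.5, -4, 0, 0, 0, 0, 0.1, 0.8, -8, 0, 0, 0, 0, 0.1, 1, -10.8, 0, 0, 0, 0, 0.1, 1, -10.8, 0, 0, 0, 0, 0.1, 1, -10.8, 0, 0, 0, 0])

```text
time: 12.75
position: [0.5105, -0.2939, 0.1324]
tool_rot: [0.024, 1.0, -0.0, 0.0]
ft_force: [0.3, 0.6, 0.0]
grip_width: 0.0159
grip_force: 19.8
```

Run:
```python
from h import *
w,W=wpaddles(zlo=.045,zhi=.14)
```

```text
tcp [ 0.5105 -0.2939  0.1324] tool-y deg 87.3 gw 0.0159 t 12.8
c 485.2 -291.5 len 80 wid 16 yaw -3.3 ztop 0.127 px [288 167  54 172]
c 492.0 -37.0 len 34 wid 34 yaw -29.2 ztop 0.058 px [609 199  30  41]
c 645.2 -132.2 len 63 wid 32 yaw 86.8 ztop 0.050 px [474 368  62  36]
c 554.8 -295.7 len 25 wid 24 yaw -3.6 ztop 0.127 px [280 370  70  31]
```

send_rows(moves=[0.1, 0, 0, -3.5, 0, 0, 0, 0.1, 0, 0, -7, 0, 0, 0, 0.1, 0, 0, -9, 0, 0, 0, 0.1, 0, 0, -9.8, 0, 0, 0, 0.1, 0, 0, -9.8, 0, 0, 0])

```text
time: 13.22
position: [0.5097, -0.2892, 0.0329]
tool_rot: [0.021, 1.0, 0.002, -0.002]
ft_force: [0.1, -0.5, 0.4]
grip_width: 0.0158
grip_force: 19.9
```

send_rows(moves=[0.1, 0, 0, 0, 0, 0, 0, 0.29, 0, 0, 0, 0, 0, 0, 0.29, 0, 0, 0, 0, 0, 0, 0.29, 0, 0, 0, 0, 0, 0, 0.29, 0, 0, 2, 0, 0, 0])

```text
time: 13.63
position: [0.5092, -0.2909, 0.0518]
tool_rot: [0.022, 1.0, 0.002, -0.002]
ft_force: [-0.5, -0.4, 1.2]
grip_width: 0.0246
grip_force: 0.0
```

send_rows(moves=[0.35, 0, 0, 4, 0, 0, 0, 0.35, 0, 0, 8, 0, 0, 0, 0.35, 0, 3, 11, 0, 0, 0, 0.35, 0, 7, 12, 0, 0, 0, 0.35, 0, 11, 12, 0, 0, 0])

```text
time: 14.05
position: [0.5131, -0.1835, 0.1782]
tool_rot: [0.024, 1.0, -0.002, 0.004]
ft_force: [0.7, 1.1, -0.5]
grip_width: 0.03
grip_force: 0.0
```

Run:
```python
from h import *
w,W=wpaddles(zlo=.022,zhi=.038)
```

```text
tcp [ 0.5131 -0.1835  0.1782] tool-y deg 87.3 gw 0.0300 t 14.1
c 518.5 -67.1 len 144 wid 2 yaw -2.3 ztop 0.035 px [438 145  22 161]
c 507.2 -343.2 len 143 wid 2 yaw -2.5 ztop 0.035 px [124 150  30 155]
c 493.2 -101.5 len 80 wid 26 yaw -2.0 ztop 0.028 px [394 152  31  94]
c 515.2 -288.3 len 139 wid 25 yaw -4.2 ztop 0.028 px [177 155  37 152]
c 491.8 -34.8 len 46 wid 39 yaw -3.5 ztop 0.033 px [464 170  45  54]
```

send_rows(moves=[0.35, -0.5, 4, 0, 0, 0, 0.025, 0.35, -1, 8, 0, 0, 0, 0.05, 0.35, -1.5, 12, 0, 0, 0, 0.075, 0.35, -2, 16, 0, 0, 0, 0.1, 0.35, -2.5, 20, 0, 0, 0, 0.125])

```text
time: 14.52
position: [0.4853, 0.0192, 0.1743]
tool_rot: [-0.04, 0.999, -0.0, 0.0]
ft_force: [0.4, 0.4, -0.1]
grip_width: 0.0305
grip_force: 0.0
```

send_rows(moves=[0.35, -0.5, 4, 0, 0, 0, 0, 0.35, -1, 8, 0, 0, 0, 0, 0.35, -1.5, 12, 0, 0, 0, 0, 0.35, -2, 16, 0, 0, 0, 0, 0.35, -2.5, 20, 0, 0, 0, 0])

```text
time: 14.93
position: [0.4603, 0.2194, 0.1743]
tool_rot: [-0.04, 0.999, 0.0, 0.0]
ft_force: [1.1, -0.9, 0.2]
grip_width: 0.0299
grip_force: 0.0
```

send_rows(moves=[0.35, -0.5, 4, 0, 0, 0, 0, 0.35, -1, 8, -2, 0, 0, 0, 0.35, -1.2, 10.7, -5, 0, 0, 0, 0.35, -1.2, 10.7, -7.5, 0, 0, 0, 0.35, -1.2, 10.7, -7.5, 0, 0, 0])

```text
time: 15.35
position: [0.4453, 0.325, 0.0949]
tool_rot: [-0.042, 0.999, -0.002, -0.004]
ft_force: [-0.0, -1.3, -0.3]
grip_width: 0.0302
grip_force: 0.0
```

send_rows(moves=[0.35, 0, 0, 0, 0, 0, 0])

```text
time: 15.43
position: [0.4475, 0.3242, 0.098]
tool_rot: [-0.041, 0.999, -0.001, -0.002]
ft_force: [0.4, 0.7, -0.2]
grip_width: 0.0308
grip_force: 0.0
```

Run:
```python
from h import *
w,W=wpaddles()
```

```text
tcp [0.4475 0.3242 0.098 ] tool-y deg 94.7 gw 0.0308 t 15.4
c 455.1 323.1 len 108 wid 24 yaw 5.5 ztop 0.018 px [294 186  36 153]
c 471.0 604.8 len 40 wid 5 yaw -49.3 ztop 0.029 px [600 282  40  41]
```

send_rows(moves=[0.35, 0.1, -0.1, -3, 0, 0, 0, 0.35, 0.1, -0.1, -5.5, 0, 0, 0, 0.35, 0.1, -0.1, -7, 0, 0, 0, 0.35, 0.1, -0.1, -7.6, 0, 0, 0, 0.35, 0.1, -0.1, -7.6, 0, 0, 0])

```text
time: 15.9
position: [0.4507, 0.3227, 0.0233]
tool_rot: [-0.039, 0.999, -0.0, 0.0]
ft_force: [0.0, -0.5, 0.2]
grip_width: 0.0305
grip_force: 0.0
```

send_rows(moves=[0.1, 0, 0, 0, 0, 0, 0, 0.1, 0, 0, 0, 0, 0, 0, 0.1, 0, 0, 0, 0, 0, 0, 0.1, 0, 0, 0, 0, 0, 0, 0.1, 0, 0, 0, 0, 0, 0])

```text
time: 16.32
position: [0.4509, 0.3239, 0.0244]
tool_rot: [-0.04, 0.999, 0.0, 0.001]
ft_force: [0.1, -2.0, 6.6]
grip_width: 0.016
grip_force: 20.0
```

send_rows(moves=[0.1, 0, 0, 1, 0, 0, 0, 0.1, 0, 0, 3, 0, 0, 0, 0.1, 0, 0, 6, 0, 0, 0, 0.1, 0, 0, 9, 0, 0, 0, 0.1, 0, 0, 11, 0, 0, 0])

```text
time: 16.73
position: [0.4504, 0.3242, 0.1359]
tool_rot: [-0.04, 0.999, 0.001, 0.001]
ft_force: [0.1, 0.5, -0.9]
grip_width: 0.0155
grip_force: 20.0
```

send_rows(moves=[0.1, 0.5, -4, 0, 0, 0, -0.025, 0.1, 1, -8, 0, 0, 0, -0.05, 0.1, 1.5, -12, 0, 0, 0, -0.075, 0.1, 2, -16, 0, 0, 0, -0.1, 0.1, 2.5, -20, 0, 0, 0, -0.125])

```text
time: 17.15
position: [0.4747, 0.1223, 0.1338]
tool_rot: [0.023, 1.0, 0.0, 0.0]
ft_force: [0.9, -0.3, -0.6]
grip_width: 0.0159
grip_force: 20.0
```

send_rows(moves=[0.1, 0.5, -4, 0, 0, 0, 0, 0.1, 1, -8, 0, 0, 0, 0, 0.1, 1.5, -12, 0, 0, 0, 0, 0.1, 2, -16, 0, 0, 0, 0, 0.1, 2, -20, 0, 0, 0, 0])

```text
time: 17.57
position: [0.4958, -0.0785, 0.1338]
tool_rot: [0.022, 1.0, -0.0, 0.001]
ft_force: [0.8, -0.4, 0.7]
grip_width: 0.0156
grip_force: 20.0
```

send_rows(moves=[0.1, 0.2, -4, 0, 0, 0, 0, 0.1, 0.5, -8, 0, 0, 0, 0, 0.1, 0.5, -12, 0, 0, 0, 0, 0.1, 0.5, -13, 0, 0, 0, 0, 0.1, 0.5, -13, 0, 0, 0, 0])

```text
time: 17.98
position: [0.5005, -0.2099, 0.1336]
tool_rot: [0.025, 1.0, -0.001, 0.001]
ft_force: [0.3, 1.2, -0.7]
grip_width: 0.0159
grip_force: 20.0
```

Run:
```python
from h import *
w,W=wpaddles(zlo=.045,zhi=.14)
```

```text
tcp [ 0.5005 -0.2099  0.1336] tool-y deg 87.2 gw 0.0159 t 18.0
c 483.5 -208.2 len 66 wid 16 yaw -2.8 ztop 0.128 px [289 200  52 139]
c 491.7 -36.8 len 34 wid 34 yaw -53.8 ztop 0.058 px [528 211  40  47]
c 545.1 -211.0 len 25 wid 23 yaw 88.0 ztop 0.128 px [281 370  68  31]
```

send_rows(moves=[0.1, 0, 0.1, -3.5, 0, 0, 0, 0.1, 0, 0.1, -7, 0, 0, 0, 0.1, 0, 0.1, -9.1, 0, 0, 0, 0.1, 0, 0.1, -9.9, 0, 0, 0, 0.1, 0, 0.1, -9.9, 0, 0, 0])

```text
time: 18.45
position: [0.4985, -0.202, 0.033]
tool_rot: [0.021, 1.0, 0.002, -0.002]
ft_force: [-0.3, -0.4, -0.7]
grip_width: 0.0158
grip_force: 20.0
```

send_rows(moves=[0.1, 0, 0, 0, 0, 0, 0, 0.29, 0, 0, 0, 0, 0, 0, 0.29, 0, 0, 0, 0, 0, 0, 0.29, 0, 0, 0, 0, 0, 0, 0.29, 0, 0, 2, 0, 0, 0])

```text
time: 18.87
position: [0.4982, -0.204, 0.0521]
tool_rot: [0.022, 1.0, 0.002, -0.002]
ft_force: [0.1, 0.3, -0.3]
grip_width: 0.0242
grip_force: 0.0
```

send_rows(moves=[0.35, 0, 0, 4, 0, 0, 0, 0.35, 0, 0, 8, 0, 0, 0, 0.35, 1, 3, 11, 0, 0, 0, 0.35, 2, 7, 12, 0, 0, 0, 0.35, 3, 10, 13, 0, 0, 0.04])

```text
time: 19.28
position: [0.5305, -0.1045, 0.1867]
tool_rot: [0.003, 1.0, -0.0, 0.002]
ft_force: [-0.1, 1.0, -0.2]
grip_width: 0.0302
grip_force: 0.0
```

Run:
```python
from h import *
w,W=wpaddles(zlo=.022,zhi=.038)
```

```text
tcp [ 0.5305 -0.1045  0.1867] tool-y deg 89.6 gw 0.0302 t 19.3
c 530.0 -344.4 len 193 wid 12 yaw -5.2 ztop 0.035 px [ 59 131  73 193]
c 504.2 -202.2 len 109 wid 25 yaw -2.1 ztop 0.028 px [190 133  28 124]
c 493.7 -101.8 len 78 wid 25 yaw -0.4 ztop 0.028 px [302 135  30  94]
c 515.2 -289.1 len 139 wid 25 yaw -3.5 ztop 0.028 px [104 137  33 144]
c 492.2 -35.8 len 47 wid 42 yaw -3.4 ztop 0.032 px [370 152  53  56]
```

send_rows(moves=[0.35, 0.8, 4, 0, 0, 0, 0.01, 0.35, 1.6, 8, 0, 0, 0, 0.02, 0.35, 2.4, 12, 0, 0, 0, 0.03, 0.35, 3.2, 16, 0, 0, 0, 0.03, 0.35, 4, 20, 0, 0, 0, 0.03])

```text
time: 19.75
position: [0.5698, 0.0964, 0.1843]
tool_rot: [-0.012, 1.0, -0.0, 0.0]
ft_force: [0.3, -1.4, 0.7]
grip_width: 0.0306
grip_force: 0.0
```

send_rows(moves=[0.35, 0.8, 4, 0, 0, 0, 0, 0.35, 1.6, 8, 0, 0, 0, 0, 0.35, 2.4, 12, -1, 0, 0, 0, 0.35, 3.2, 16, -2, 0, 0, 0, 0.35, 4.1, 20, -3, 0, 0, 0])

```text
time: 20.17
position: [0.6104, 0.2955, 0.1543]
tool_rot: [-0.013, 1.0, 0.0, 0.0]
ft_force: [0.4, -0.6, -0.1]
grip_width: 0.0304
grip_force: 0.0
```

send_rows(moves=[0.35, 0, 0.6, -3, 0, 0, 0, 0.35, 0, 0.6, -5.5, 0, 0, 0, 0.35, 0, 0.6, -5.5, 0, 0, 0, 0.35, 0, 0.6, -5.5, 0, 0, 0])

```text
time: 20.5
position: [0.6091, 0.2991, 0.0977]
tool_rot: [-0.013, 1.0, -0.001, -0.002]
ft_force: [0.4, -0.3, -0.1]
grip_width: 0.0305
grip_force: 0.0
```

Run:
```python
from h import *
w,W=wpaddles()
```

```text
tcp [0.6091 0.2991 0.0977] tool-y deg 91.5 gw 0.0305 t 20.5
c 618.7 304.9 len 80 wid 24 yaw 1.5 ztop 0.018 px [304 211  36 114]
```

Paddle at (618.7, 304.9): x +0.3, y +0.5, down 7.6.

send_rows(moves=[0.35, 0.3, 0.5, -2, 0, 0, 0, 0.35, 0.3, 0.5, -5, 0, 0, 0, 0.35, 0.3, 0.5, -7, 0, 0, 0, 0.35, 0.3, 0.5, -7.6, 0, 0, 0, 0.35, 0.3, 0.5, -7.6, 0, 0, 0])

```text
time: 20.97
position: [0.6137, 0.3036, 0.0233]
tool_rot: [-0.012, 1.0, -0.0, -0.0]
ft_force: [0.3, 0.4, -0.5]
grip_width: 0.0304
grip_force: 0.0
```

send_rows(moves=[0.1, 0, 0, 0, 0, 0, 0, 0.1, 0, 0, 0, 0, 0, 0, 0.1, 0, 0, 0, 0, 0, 0, 0.1, 0, 0, 0, 0, 0, 0, 0.1, 0, 0, 0, 0, 0, 0])

```text
time: 21.38
position: [0.6151, 0.3048, 0.0254]
tool_rot: [-0.013, 1.0, 0.0, 0.002]
ft_force: [-1.1, -0.5, 5.4]
grip_width: 0.0157
grip_force: 20.0
```

send_rows(moves=[0.1, 0, 0, 1, 0, 0, 0, 0.1, 0, 0, 3, 0, 0, 0, 0.1, 0, 0, 6, 0, 0, 0, 0.1, 0, 0, 9, 0, 0, 0, 0.1, 0, 0, 11, 0, 0, 0])

```text
time: 21.8
position: [0.6145, 0.305, 0.1365]
tool_rot: [-0.013, 1.0, 0.001, 0.002]
ft_force: [0.7, 0.6, -0.1]
grip_width: 0.0153
grip_force: 20.0
```

send_rows(moves=[0.1, -1, -3.8, 0, 0, 0, -0.02, 0.1, -2, -7.6, 0, 0, 0, -0.04, 0.1, -3, -11.4, 0, 0, 0, -0.06, 0.1, -4, -15.2, 0, 0, 0, -0.07, 0.1, -5, -19, 0, 0, 0, -0.07])

```text
time: 22.22
position: [0.5627, 0.1133, 0.1339]
tool_rot: [0.022, 1.0, 0.0, 0.0]
ft_force: [0.7, -0.2, -0.8]
grip_width: 0.0158
grip_force: 20.0
```

send_rows(moves=[0.1, -1, -3.8, 0, 0, 0, 0, 0.1, -2, -7.6, 0, 0, 0, 0, 0.1, -3, -11.4, 0, 0, 0, 0, 0.1, -4, -15.2, 0, 0, 0, 0, 0.1, -5, -19, 0, 0, 0, 0])

```text
time: 22.63
position: [0.5129, -0.077, 0.1339]
tool_rot: [0.022, 1.0, -0.0, 0.0]
ft_force: [1.6, -0.3, -0.5]
grip_width: 0.0157
grip_force: 20.0
```

send_rows(moves=[0.1, -1.2, -3.4, 0, 0, 0, 0, 0.1, -2.4, -6.8, 0, 0, 0, 0, 0.1, -2.4, -6.8, 0, 0, 0, 0, 0.1, -2.4, -6.8, 0, 0, 0, 0])

```text
time: 22.97
position: [0.4893, -0.1453, 0.1337]
tool_rot: [0.025, 1.0, -0.0, 0.0]
ft_force: [-0.1, 0.6, -1.1]
grip_width: 0.0156
grip_force: 20.0
```

Run:
```python
from h import *
w,W=wpaddles(zlo=.045,zhi=.14)
w,W=wpaddles(zlo=.022,zhi=.038)
```

```text
tcp [ 0.4893 -0.1453  0.1337] tool-y deg 87.2 gw 0.0156 t 23.0
c 479.0 -143.9 len 51 wid 16 yaw -3.0 ztop 0.127 px [289 229  52 110]
c 491.7 -36.4 len 34 wid 33 yaw 20.0 ztop 0.058 px [448 229  47  49]
c 527.8 -146.3 len 19 wid 10 yaw 89.6 ztop 0.127 px [296 370  38  13]
tcp [ 0.4894 -0.1438  0.1336] tool-y deg 87.3 gw 0.0158 t 23.0
c 432.2 -200.7 len 288 wid 1 yaw 87.6 ztop 0.035 px [ 56 168 381  16]
c 493.7 -66.2 len 93 wid 2 yaw -2.3 ztop 0.035 px [411 185  17 122]
c 493.6 -101.8 len 79 wid 25 yaw -0.7 ztop 0.028 px [354 193  34 105]
c 495.1 -342.3 len 119 wid 4 yaw -2.3 ztop 0.035 px [ 60 194  39 134]
c 494.0 -201.5 len 89 wid 19 yaw -3.3 ztop 0.028 px [220 194  34 114]
c 503.2 -289.2 len 115 wid 17 yaw -2.9 ztop 0.028 px [115 197  40 135]
c 491.9 -34.7 len 46 wid 40 yaw -3.1 ztop 0.033 px [434 210  54  63]
c 615.6 -342.5 len 59 wid 28 yaw 31.7 ztop 0.034 px [ 97 355  51  43]
```

send_rows(moves=[0.1, 0, 0, -3.5, 0, 0, 0, 0.1, 0, 0, -6, 0, 0, 0, 0.1, 0, 0, -8, 0, 0, 0, 0.1, 0, 0, -9, 0, 0, 0, 0.1, 0, 0, -9.4, 0, 0, 0])

```text
time: 23.48
position: [0.4891, -0.1415, 0.0377]
tool_rot: [0.021, 1.0, 0.001, -0.001]
ft_force: [0.1, -0.6, 0.0]
grip_width: 0.0158
grip_force: 20.0
```

send_rows(moves=[0.1, 0, 0, 0, 0, 0, 0, 0.1, 0, 0, 0, 0, 0, 0])

```text
time: 23.65
position: [0.4903, -0.143, 0.0398]
tool_rot: [0.022, 1.0, -0.0, 0.0]
ft_force: [-0.0, -0.3, -0.4]
grip_width: 0.0159
grip_force: 20.0
```

send_rows(moves=[0.1, 0, 0.15, -0.4, 0, 0, 0, 0.1, 0, 0.15, -0.4, 0, 0, 0, 0.28, 0, 0.15, -0.4, 0, 0, 0, 0.28, 0, 0.15, -0.4, 0, 0, 0, 0.28, 0, 0.15, -0.4, 0, 0, 0])

```text
time: 24.07
position: [0.4899, -0.1422, 0.0356]
tool_rot: [0.023, 1.0, -0.0, 0.0]
ft_force: [-0.8, 0.3, 0.3]
grip_width: 0.0231
grip_force: 0.0
```

send_rows(moves=[0.28, 0, 0, 1, 0, 0, 0, 0.28, 0, 0, 4, 0, 0, 0, 0.28, 0, 0, 8, 0, 0, 0, 0.28, 2, -2, 11, 0, 0, 0, 0.28, 5, -4, 13, 0, 0, 0])

```text
time: 24.48
position: [0.538, -0.1811, 0.169]
tool_rot: [0.022, 1.0, 0.0, -0.0]
ft_force: [2.2, -0.2, -0.9]
grip_width: 0.0244
grip_force: 0.0
```

send_rows(moves=[0, 2, -0.7, 0, 0, 0, 0, 0, 4, -1.4, 0, 0, 0, 0, 0, 5, -2, 0, 0, 0, 0, 0, 5, -2, 0, 0, 0, 0])

```text
time: 24.82
position: [0.5921, -0.2037, 0.1665]
tool_rot: [0.023, 1.0, -0.001, 0.002]
ft_force: [0.3, 0.3, 0.4]
grip_width: 0.006
grip_force: 0.0
```

Run:
```python
from h import *
w,W=wpaddles(zlo=.022,zhi=.038,view="pics/w5.png")
```

```text
tcp [ 0.5921 -0.2037  0.1665] tool-y deg 87.4 gw 0.0060 t 24.8
c 535.6 -206.3 len 279 wid 192 yaw 87.6 ztop 0.035 px [131  35 356 244]
c 504.2 -202.9 len 109 wid 25 yaw -2.4 ztop 0.028 px [294  51  33 140]
c 494.0 -142.5 len 79 wid 25 yaw -1.5 ztop 0.028 px [372  55  33 102]
c 515.6 -287.9 len 138 wid 25 yaw -4.5 ztop 0.028 px [189  57  32 171]
c 494.0 -101.0 len 80 wid 24 yaw -3.7 ztop 0.028 px [422  57  31 100]
c 492.4 -34.1 len 45 wid 39 yaw -2.7 ztop 0.033 px [496  79  40  59]
```

View pics/w5.png

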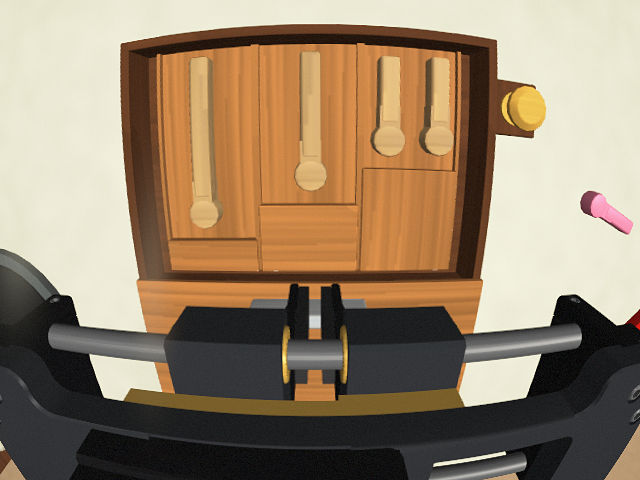

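The wrist view shows all four paddles lying flat in their lanes: long at (203,140), medium at (311,120) and shorts at (389,105) and (438,105). Next I close the lid from the far side of the handle.

send_rows(moves=[0, 3.5, -0.3, 0, 0, 0, 0, 0, 7, -0.6, 0, 0, 0, 0, 0, 10, -0.9, 0, 0, 0, 0, 0, 10, -0.9, -3, 0, 0, 0, 0, 10, -0.9, -5, 0, 0, 0])

```text
time: 25.28
position: [0.6904, -0.2105, 0.115]
tool_rot: [0.022, 1.0, -0.0, 0.001]
ft_force: [-2.1, 0.7, -1.9]
grip_width: 0.0005
grip_force: 0.0
```

send_rows(moves=[0, 0, 0, -2, 0, 0, 0, 0, 0, 0, -3.5, 0, 0, 0, 0, 0, 0, -4.1, 0, 0, 0, 0, 0, 0, -4.1, 0, 0, 0])

```text
time: 25.62
position: [0.6872, -0.2098, 0.0722]
tool_rot: [0.022, 1.0, 0.001, -0.003]
ft_force: [-0.3, -0.1, -0.2]
grip_width: 0.0004
grip_force: 0.0
```

send_rows(moves=[0, -2, 0.1, 0.2, 0, 0, 0, 0, -4, 0.2, 0.2, 0, 0, 0, 0, -6, 0.3, 0.2, 0, 0, 0, 0, -8, 0.4, 0.2, 0, 0, 0, 0, -10, 0.5, 0.2, 0, 0, 0])

```text
time: 26.03
position: [0.5904, -0.2067, 0.0782]
tool_rot: [0.022, 1.0, -0.001, 0.003]
ft_force: [2.3, -1.7, -1.2]
grip_width: -0.0
grip_force: 1.1
```

send_rows(moves=[0, -2, 0.1, 0, 0, 0, 0, 0, -4, 0.2, 0, 0, 0, 0, 0, -6, 0.3, 0, 0, 0, 0, 0, -8, 0.4, 0, 0, 0, 0, 0, -10, 0.5, 0, 0, 0, 0])

```text
time: 26.45
position: [0.4909, -0.2023, 0.0784]
tool_rot: [0.022, 1.0, -0.002, 0.003]
ft_force: [1.7, -2.5, -1.3]
grip_width: 0.0006
grip_force: 1.1
```

send_rows(moves=[0, -0.6, 0, 0, 0, 0, 0, 0, -1.2, 0, 0, 0, 0, 0, 0, -1.7, 0, 0, 0, 0, 0, 0, -2.1, 0, 0, 0, 0, 0])

```text
time: 26.78
position: [0.4697, -0.2017, 0.0769]
tool_rot: [0.022, 1.0, -0.001, 0.001]
ft_force: [0.3, 0.2, 0.8]
grip_width: 0.0006
grip_force: 0.8
```

send_rows(moves=[0, -0.4, 0, 0, 0, 0, 0, 0, -0.8, 0, 0, 0, 0, 0, 0, -1.2, 0, 0, 0, 0, 0, 0, -1.5, 0, 0, 0, 0, 0])

```text
time: 27.12
position: [0.4666, -0.2025, 0.0773]
tool_rot: [0.028, 1.0, -0.003, 0.014]
ft_force: [39.3, 20.8, -12.9]
grip_width: 0.0003
grip_force: 19.0
```

send_rows(moves=[0, 1.6, 0, 0, 0, 0, 0, 0, 2.8, 0, 0, 0, 0, 0, 0, 3, 0, 3, 0, 0, 0, 0, 3.3, 0, 6, 0, 0, 0, 0, 3.6, 2, 7, 0, 0, 0])

```text
time: 27.53
position: [0.4928, -0.1848, 0.1491]
tool_rot: [0.023, 1.0, -0.003, 0.003]
ft_force: [0.3, -0.6, -0.0]
grip_width: 0.0005
grip_force: 0.0
```

send_rows(moves=[0, 0, 4, 0, 0, 0, 0, 0, 0, 8, 0, 0, 0, 0, 0, 0, 12, 0, 0, 0, 0, 0, 0, 14.5, 0, 0, 0, 0, 0, 0, 14.5, 0, 0, 0, 0])

```text
time: 27.95
position: [0.4876, -0.0313, 0.1458]
tool_rot: [0.02, 1.0, 0.001, -0.002]
ft_force: [0.5, -0.1, 1.1]
grip_width: 0.0005
grip_force: 0.0
```

Run:
```python
from h import *
o=monitor.get_obs(); print(o["position"],o["time"])
c=shot("top"); W=world(c); z=W[...,2]
cv2.imwrite("pics/top2.png",cv2.resize(c["pixels"][80:300,200:540],None,fx=2.3,fy=2.3))
for u in (440,461,490,505): print([tuple(np.round(W[v,u],3).tolist()) for v in range(244,282,3)])
```

```text
[ 0.48757316 -0.03131061  0.14583639] 27.95
[(0.286, 0.081, 1.135), (0.392, -0.049, 0.566), (0.372, -0.028, 0.656), (0.366, -0.023, 0.676), (0.341, 0.007, 0.808), (0.337, 0.009, 0.817), (0.335, 0.01, 0.821), (0.332, 0.011, 0.824), (0.33, 0.012, 0.827), (0.328, 0.012, 0.829), (0.326, 0.013, 0.831), (0.324, 0.014, 0.833), (0.322, 0.014, 0.835)]
[(0.493, -0.211, 0.055), (0.487, -0.211, 0.051), (0.48, -0.211, 0.051), (0.474, -0.21, 0.05), (0.365, -0.047, 0.659), (0.362, -0.046, 0.662), (0.336, -0.006, 0.81), (0.333, -0.003, 0.818), (0.331, -0.002, 0.822), (0.328, -0.001, 0.826), (0.326, -0.001, 0.827), (0.324, 0.0, 0.831), (0.322, 0.001, 0.832)]
[(0.492, -0.275, 0.049), (0.484, -0.273, 0.054), (0.478, -0.272, 0.054), (0.471, -0.272, 0.054), (0.465, -0.271, 0.053), (0.458, -0.271, 0.052), (0.452, -0.271, 0.05), (0.445, -0.27, 0.052), (0.439, -0.269, 0.051), (0.329, -0.023, 0.813), (0.326, -0.02, 0.82), (0.324, -0.019, 0.824), (0.322, -0.018, 0.826)]
[(0.49, -0.307, 0.051), (0.483, -0.305, 0.053), (0.477, -0.306, 0.049), (0.47, -0.304, 0.052), (0.463, -0.302, 0.057), (0.458, -0.304, 0.049), (0.45, -0.302, 0.054), (0.444, -0.302, 0.052), (0.438, -0.301, 0.053), (0.431, -0.3, 0.052), (0.327, -0.032, 0.813), (0.324, -0.03, 0.819), (0.322, -0.029, 0.821)]
```

View pics/top2.png

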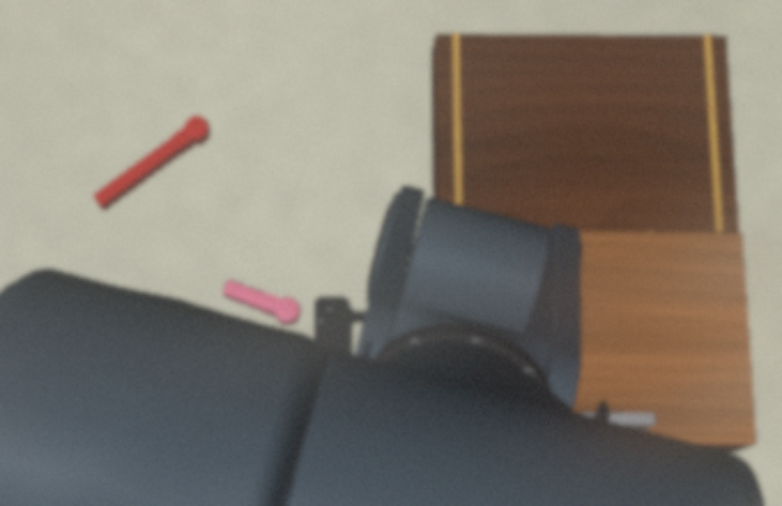

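The top view shows the lid covering the well up to the near wall, with the rear deck bare, so it is shut. Now I press the catch.

send_rows(moves=[0, 0.3, -0.4, -2, 0, 0, 0, 0, 0.3, -0.4, -4, 0, 0, 0, 0, 0.3, -0.4, -6, 0, 0, 0, 0, 0.3, -0.4, -6.4, 0, 0, 0, 0, 0.3, -0.4, -6.4, 0, 0, 0])

```text
time: 28.42
position: [0.4918, -0.0408, 0.0809]
tool_rot: [0.023, 1.0, 0.0, -0.002]
ft_force: [1.0, 0.1, -0.1]
grip_width: 0.0007
grip_force: 0.0
```

send_rows(moves=[0, 0, 0, -0.6, 0, 0, 0, 0, 0, 0, -1.2, 0, 0, 0, 0, 0, 0, -1.6, 0, 0, 0, 0, 0, 0, -1.6, 0, 0, 0])

```text
time: 28.75
position: [0.4937, -0.0408, 0.0666]
tool_rot: [0.022, 1.0, -0.001, 0.001]
ft_force: [0.3, -2.8, 5.4]
grip_width: 0.0005
grip_force: 2.8
```

send_rows(moves=[0, 0, 0.2, -0.3, 0, 0, 0, 0, 0, 0.2, -0.6, 0, 0, 0, 0, 0, 0.2, -0.9, 0, 0, 0, 0, 0, 0.2, -0.9, 0, 0, 0])

```text
time: 29.08
position: [0.4942, -0.0389, 0.062]
tool_rot: [0.022, 1.0, -0.001, 0.003]
ft_force: [-6.1, -2.2, 38.3]
grip_width: 0.0003
grip_force: 19.4
```

Stop reached at tip z 0.048, with 38 N. I release.

send_rows(moves=[0, 0, 0, 0.6, 0, 0, 0, 0, 0, 0, 2, 0, 0, 0, 0, 0, 0, 4, 0, 0, 0, 0, 0, 2, 8, 0, 0, 0, 0, 0, 5, 10, 0, 0, 0])

```text
time: 29.5
position: [0.494, 0.0105, 0.1596]
tool_rot: [0.024, 1.0, -0.0, 0.002]
ft_force: [1.5, -0.5, 0.2]
grip_width: 0.0004
grip_force: 0.0
```

send_rows(moves=[0, 0, 4, 0, 0, 0, 0, 0, 0, 8, 0, 0, 0, 0, 0, 0, 12, 0, 0, 0, 0, 0, 0, 16, 0, 0, 0, 0, 0, 0, 20, 0, 0, 0, 0])

```text
time: 29.92
position: [0.4919, 0.2141, 0.1576]
tool_rot: [0.022, 1.0, 0.0, -0.0]
ft_force: [0.6, -1.2, -0.3]
grip_width: 0.0006
grip_force: 0.0
```

send_rows(moves=[0, 0, 4, 0, 0, 0, 0, 0, 0, 8, 0, 0, 0, 0, 0, 0, 12, 0, 0, 0, 0, 0, 0, 16, 0, 0, 0, 0, 0, 0, 16, 0, 0, 0, 0])

```text
time: 30.33
position: [0.4922, 0.3794, 0.1577]
tool_rot: [0.02, 1.0, 0.003, 0.002]
ft_force: [0.7, -0.3, -0.7]
grip_width: 0.0006
grip_force: 0.0
```

Run:
```python
from h import *
o=monitor.get_obs(); print(o["position"],o["time"])
c=shot("top"); W=world(c)
c0=dict(np.load("pics/top0.npz")); W0=world(c0)
cv2.imwrite("pics/top3.png",c["pixels"])
for u in (405,461,510): 
    print([tuple(np.round(W[v,u],3).tolist()) for v in range(262,280,2)])
q=W[235:260,365:388].reshape(-1,3); q=q[(q[:,2]>.052)&(q[:,2]<.07)]; print("catch",np.median(q,0))
q=W[220:280,435:490].reshape(-1,3); q=q[(q[:,2]>.074)&(q[:,2]<.09)]; print("handle",q.mean(0))
q=W0[220:280,435:490].reshape(-1,3); q=q[(q[:,2]>.074)&(q[:,2]<.09)]; print("handle0",q.mean(0))
```

```text
[0.49220039 0.37936975 0.15771043] 30.3333
[(0.457, -0.088, 0.053), (0.453, -0.088, 0.053), (0.449, -0.088, 0.053), (0.445, -0.088, 0.051), (0.44, -0.087, 0.051), (0.438, -0.089, 0.038), (0.437, -0.093, 0.008), (0.434, -0.095, -0.002), (0.43, -0.094, -0.002)]
[(0.449, -0.2, 0.082), (0.446, -0.201, 0.077), (0.445, -0.208, 0.049), (0.441, -0.207, 0.053), (0.436, -0.207, 0.053), (0.433, -0.208, 0.045), (0.433, -0.217, 0.011), (0.43, -0.22, -0.002), (0.425, -0.218, 0.004)]
[(0.451, -0.314, 0.05), (0.446, -0.313, 0.05), (0.442, -0.312, 0.053), (0.438, -0.312, 0.051), (0.433, -0.311, 0.052), (0.429, -0.312, 0.049), (0.428, -0.321, 0.023), (0.427, -0.329, 0.0), (0.422, -0.329, -0.001)]
catch [ 0.49238733 -0.03819535  0.05909371]
handle [ 0.45016745 -0.20567844  0.08077305]
handle0 [ 0.52261534 -0.20866484  0.08097295]
```

View pics/top3.png

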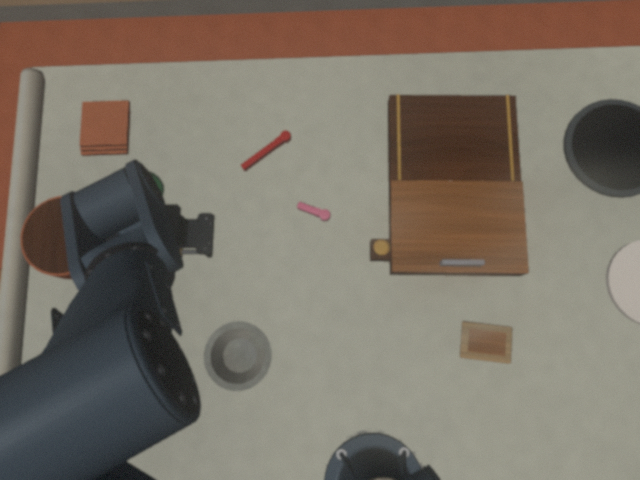

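The final view shows the lid flush with the near wall, the catch up, the shelf clear of bamboo paddles and the look-alikes untouched.

Run:
```python
from h import *
W=world(dict(np.load("pics/top1.npz")))
q=W[150:190,440:485].reshape(-1,3); q=q[(q[:,2]>.074)&(q[:,2]<.09)]; h=q.mean(0); print("handle open",h)
tr=h[0]-.4502; print("travel",tr)
if tr>.190: print(workorder.hand_in())
```

```text
handle open [ 0.64509551 -0.21461438  0.08079459]
travel 0.19489550819885632
the job is handed in; nothing more can be done
None
```

The job is done and handed in: the four bamboo paddles on the shelf (two short, one medium, one long) lie flat in their matching rows, the lid is fully shut, and the catch was then pressed to its stop and has sprung back up.

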